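# Load the drying hood and hold its lid half open

## Robot

A 6-joint arm with a two-finger parallel gripper is mounted at the origin on a cart in front of the work surface, level with it; the furniture and walls round the work are solid. World frame = base frame: x ahead of the robot, y to its left, z up, the work surface at z = 0. Lengths are in mm, angles in rad, forces in N, time in s.
With the tool pointing down it reaches from about 350 to 775 mm from the base axis. Payload 7.3 kg.
Tool frame: the origin (TCP) lies at the very end of the fingers, on their centre line; the grasp point (between the pads) lies 19 mm behind it; z points along the fingers, y is the line along which they close (so a half turn about z gives the same grasp; the last joint's range is limited). The gripper opens to 92 mm and grips with 3 to 60 N. Pads are 19 mm wide; open, the fingers measure 130 mm over their backs; the gripper's body (75 mm by 190 mm) begins 47 mm behind the grasp point.
Start: joints at [1.2, 0.342, 1.524, -0, 1.275, -0.146], TCP at [117.012, 511.814, 226.741] pointing down, gripper open.
Joint ranges: [-2.53, 2.53], [-0.77, 2.02], [0.04, 2.7], [-1, 4.14], [0.28, 2.66], [-3.11, 3.11]. Speed limits (rad/s): [2.57, 2.57, 3.14, 3.14, 3.14, 3.14].

## Interface

Orientations are given as [roll, pitch, yaw] about the fixed x, y, z axes, in that order (R = Rz(yaw) Ry(pitch) Rx(roll)).
In Python, from plant import get_obs, capture, close_job gives the robot as it stands. The module is installed in compiled form; this text tells all that it offers.
- The arm moves only by the shell command python3 -m handwheel 'ROWS'. ROWS is JSON, a list of rows, each a list of 3 entries, a list of its own where there are three numbers: the turn, a rotation vector about the tool's x, y, z in degrees, then the shift along the tool's x, y, z in m, then the opening, from 0 (shut) to 1 (fully open). A call has 1 to 12 rows; each row is the pose to reach, as a shift and turn from the pose commanded when the call began, along the tool's axes at that moment; what a row does not reach only later rows make up. A row lasts 1/10 s, in which the tool goes at most 50 mm and 8.59 degrees, less where a joint would pass 70% of its speed; a pose out of reach is approached as far as the arm can. A call with a gripper value outside its range is refused whole. The fingers move at their own pace and stop on an object; the grip force is fixed at half the most. Time passes only in rows, so rows that repeat a pose let the fingers close. It gives the time, the measured TCP pose, the force, the opening and the grip force at its end, in the units of the state.
- get_obs(): the state, without advancing time (a new reading comes with each control period).
- capture(name): name is "scene" or "top" or "wrist"; returns a dict with "image" (384x512x3 uint8, red, green, blue), "depth" (384x512 float32, mm along the optical axis (not along the pixel's ray), 0 where there is no reading), "fx", "fy", "cx", "cy" (pixels), "k1" (the pictures are not rectified: a ray, as slopes to the right and down, at radius r is drawn at 1 + k1 r^2 times it, then the intrinsics apply), "camera_from_world" (4x4, takes a point from world to camera coordinates). Camera axes: x right, y down, z forward; pixel columns grow to the right and rows downward; lengths in mm; the calibration is good to about 2 mm. A picture is of the moment at which its call begins.
- close_job(): hands the job in; it is judged then, once.
The state is a dict: "time": time; "joint_positions": joint angles; "dq": joint speeds; "tau": joint torques, N m; "tool_pos": TCP position; "tcp_rot": TCP orientation; "contact_force": force on the tool from outside, world axes, zero at the start; "moment": the same for the moment, N m; "grip_width": finger opening in mm; "finger_force": force on a finger pad.
Only numpy, scipy, OpenCV 4.12 (cv2) and the standard library are available. Lean on these libraries where they do the work, as an engineer would, in place of code of your own. Each camera call takes 0.05 s, during which the arm holds its last target. There are 200 camera calls.

## Task

Take the loaded tray by its upright wooden grip and, with the hood's lid still shut, slide it through the front opening until it is fully home against the back of the drying hood, with the silver cuff and the brass tube still in it. Then lift the hood's lid by its wooden handle and hold it open at 45 degrees, so that I can look at the work: the lid falls shut if it is let go, so finish while still holding it by the handle, at rest. Leave the other things on the bench where they are.

Things in the scene. Friction and masses are not known exactly. Their poses are not given: they have to be found in the camera images.
- hood: grey sheet-metal drying hood, 128 (its x) x 124 (y) mm, on a fixed base plate with its flat top 20 mm above the worktop; lid top at 128 mm. Origin: on the worktop under the hood's centre; z up. The plate, 160 mm wide, runs on in front as an apron to x = -244 mm. Inside of the back wall: x = +56 mm. On the +y side a wire scale stands 70 mm above the hinge, ticks each 15 degrees, the longest at 45
- hood_mouth (a point): middle of the tray opening in the hood's -x face, at hood x = -64 mm, 30 mm above the worktop. The opening is 108 wide x 56 mm high from the base plate up; the tray slides in along the hood's +x on the base plate. Two steel wings 44 mm high beside it flare outwards, to about 130 mm apart at hood x = -93 mm
- lid (a joint): angle of the hood's lid, rad: 0 shut, grows as the handle end rises, stop at 1.31 (75 degrees). Free-swinging: the lid (136 x 124 x 6 mm plate, about 0.25 kg) falls shut from every angle. The hinge axis lies along the hood's y through x = +68, z = 124 mm in the hood's frame; the plate reaches from there towards the hood's -x
- lid_handle (a point): centre of the lid's handle: dark wooden cross-bar, 18 mm diameter, 36 mm long along the hood's y, flat ends, held 35 mm above the lid plate by one 10 mm stem under its middle; 116 mm from the hinge towards -x and 39 mm above the hinge plane (163 mm above the worktop when shut). Pinched by its ends it can turn between the fingers as the lid swings
- tray: aluminium tray 120 (x) x 100 (y) x 20 mm, walls and floor 3 mm, about 0.3 kg, standing loose on the hood's apron; origin: centre of its underside, z up, +x is the end that goes into the hood first, the grip stands at -x. When home, its axes are parallel with the hood's
- tray_grip (a point): point on the tray's upright dark wooden grip, a block 26 (x) x 16 (y) mm, from 8 to 52 mm above the tray's underside, 130 mm from the tray's origin towards -x (70 mm ahead of the tray's wall, on a flat arm 20 mm wide whose top is 12.5 mm high); this point is 35 mm above the tray's underside and may lie beyond the apron's end
- tray_rear (a point): middle of the outside of the tray's leading (+x) wall, 60 mm from its origin, 10 mm up; home it touches the hood's back wall, at hood x = +56 mm
- silver_cuff: open silver bracelet 44 x 54 x 12 mm lying in the tray; origin: centre of its underside
- brass_tube: brass tube of 8 mm diameter, 50 mm long along its y, lying in the tray; origin: under its middle
- chasing_hammer: small hammer with a wooden handle, 214 x 64 x 26 mm, bystander
- shears: black-handled shears, 204 x 78 x 11 mm, bystander
- flux_jar: round jar with a screw lid, 58 mm diameter, 50 mm high, bystander
- pliers_1: small pliers, 131 x 58 x 10 mm, bystander
- spool: thread spool, 38 mm diameter, 45 mm high, bystander
- tape_roll: roll of tape lying flat, 86 mm diameter, 24 mm high, bystander

How it is judged:
By the outcome, as a careful person would: the job done as asked, in the order asked, and still so for the second after the job is handed in, while the arm keeps its last pose, push and grip.
It also fails if it takes over 48 s, if anything falls off the work surface, if the arm or the gripper's body presses on something with over 40 N, if the wrist force passes 120 N, or if a joint passes its speed limit or range.

## Working session

There is one attempt and no reset: what is moved stays moved. The work goes in short steps, Python scripts to look and compute and a shell command to move; the robot and the scene stay as the last step left them, time stands still between calls to the robot, and variables do not carry over. Pictures are saved under pics/ and viewed, at most 10 in all, crops included, and the job is handed in when it is done.

```bash
mkdir -p pics; cat > h.py <<'E'
import numpy as np, cv2
from plant import get_obs, capture, close_job
from scipy.spatial.transform import Rotation as R
def pts(c):
    "world point per pixel from depth"
    h,w=c["depth"].shape
    K=np.array([[c["fx"],0,c["cx"]],[0,c["fy"],c["cy"]],[0,0,1.]])
    u,v=np.meshgrid(np.arange(w),np.arange(h))
    p=cv2.undistortPoints(np.stack([u,v],-1).reshape(-1,1,2).astype(float),K,np.array([c["k1"],0,0,0.])).reshape(h,w,2)
    d=c["depth"].astype(float)
    P=np.dstack([p[...,0]*d,p[...,1]*d,d])
    T=np.linalg.inv(c["camera_from_world"])
    W=P@T[:3,:3].T+T[:3,3]; W[d==0]=np.nan
    return W
def rays(c,uv):
    K=np.array([[c["fx"],0,c["cx"]],[0,c["fy"],c["cy"]],[0,0,1.]])
    p=cv2.undistortPoints(np.array(uv,float).reshape(-1,1,2),K,np.array([c["k1"],0,0,0.])).reshape(-1,2)
    T=np.linalg.inv(c["camera_from_world"])
    return T[:3,3],np.c_[p,np.ones(len(p))]@T[:3,:3].T
def onz(c,uv,z):
    o,d=rays(c,uv); return o+d*((z-o[2])/d[:,2])[:,None]
E
python3 - <<'E'
from h import *
for n in ("scene","top"):
    c=capture(n); np.savez(n+"0.npz",**c)
    cv2.imwrite(f"pics/{n}0.png",cv2.resize(c["image"][...,::-1],(768,576)))
    print(n,np.linalg.inv(c["camera_from_world"]).round(2).tolist(),c["fx"],c["k1"])
o=get_obs();print(o)
E
```

```text
scene [[0.41, -0.54, 0.74, -356.02], [-0.91, -0.23, 0.34, -422.66], [-0.01, -0.81, -0.58, 858.52], [0.0, 0.0, 0.0, 1.0]] 410.11507110260226 -0.1299527417726677
top [[-0.02, -0.99, 0.13, 356.39], [-1.0, 0.02, -0.01, 3.75], [0.01, -0.13, -0.99, 1397.72], [0.0, 0.0, 0.0, 1.0]] 449.4981283306837 0.012095950621500543
{'time': 0.1, 'joint_positions': array([ 1.19997406e+00,  3.42615813e-01,  1.52487777e+00,  3.64080482e-05,
        1.27543281e+00, -1.46017662e-01]), 'dq': array([ 0.00089751, -0.00339163, -0.00177466,  0.00022696, -0.00019808,
        0.00123613]), 'tau': array([ 6.00265193e-04, -4.32002342e+01, -2.44692868e+01,  7.19414349e-02,
        5.25392150e-02, -4.16217597e-05]), 'tool_pos': array([116.87840834, 511.46375737, 226.14905852]), 'tcp_rot': array([-3.14027817e+00, -2.28505892e-04,  2.91677727e+00]), 'contact_force': array([-0.1408233 ,  0.69781126,  0.13262146]), 'moment': array([-0.0210044 ,  0.01169055, -0.05546055]), 'finger_force': 0.0, 'grip_width': 91.5055817756412}
```

View pics/scene0.png

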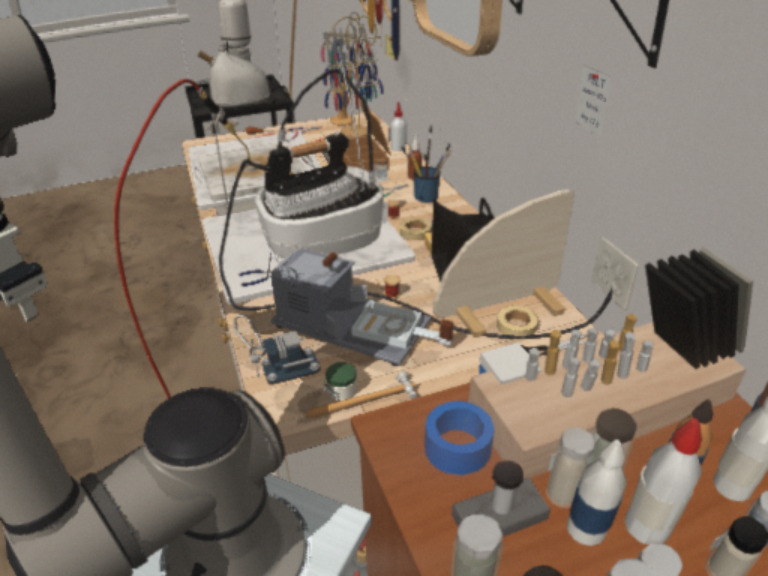

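View pics/top0.png

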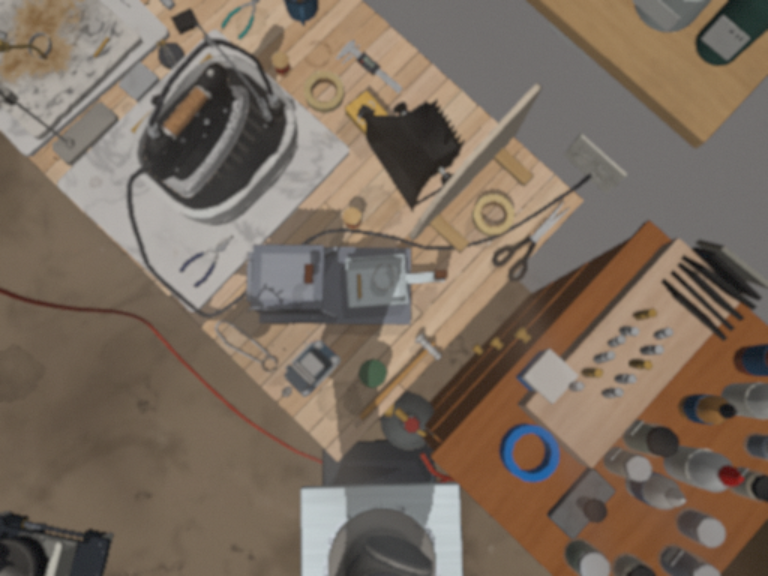

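The scene view shows the hood at about (315,295), the tray at (385,325) and its grip at (447,328). In the top view the lid is at (290,278), the handle at (310,273), the tray at (378,280) and the grip at (441,274). So hood +x points roughly along world +y. Next I measure with depth.

```bash
python3 - <<'E'
from h import *
c=dict(np.load("top0.npz"));W=pts(c);im=c["image"]
def box(n,zl,zh,reg,col=None):
    m=np.zeros(W.shape[:2],bool);u0,v0,u1,v1=reg;m[v0:v1,u0:u1]=1
    m&=(W[...,2]>zl)&(W[...,2]<zh)
    if col is not None:m&=col
    p=W[m]; 
    if len(p)<5: print(n,len(p));return
    r=cv2.minAreaRect(p[:,:2].astype(np.float32)); print(n,len(p),np.round(p.mean(0),1),np.round(np.median(p,0),1),[np.round(x,1) for x in r])
I=im.astype(int);brown=(I[...,0]-I[...,2]>25)&(I.sum(2)<330)
box("lid",118,136,(155,150,225,225))
box("handle",150,185,(190,165,225,205))
box("handlebrown",150,185,(190,165,225,205),brown)
box("grip",55,85,(270,170,310,200))
box("gripb",55,85,(270,170,310,200),brown)
box("tray rim",34,48,(222,160,280,215))
box("plate",14,26,(160,155,280,220))
box("bench",-6,6,(230,215,280,240))
a=im[150:225,155:310];cv2.imwrite("pics/crop.png",cv2.resize(a[...,::-1],(775,375),interpolation=cv2.INTER_CUBIC))
s=dict(np.load("scene0.npz"));a=s["image"][160:250,170:310];cv2.imwrite("pics/crop2.png",cv2.resize(a[...,::-1],(784,504),interpolation=cv2.INTER_CUBIC))
W2=pts(s)
for n,reg,z in(("grip2",(285,205,310,230),(45,85)),("handle2",(210,165,230,180),(150,185))):
    J=s["image"].astype(int);u0,v0,u1,v1=reg
    b=((J[...,0]-J[...,2]>25)&(J.sum(2)<330))[v0:v1,u0:u1]
    w=W2[v0:v1,u0:u1];m=b&(w[...,2]>z[0])&(w[...,2]<z[1]);print(n,m.sum(),w[m].mean(0).round(1),w[m].min(0).round(),w[m].max(0).round())
E
```

```text
lid 2062 [557.6 172.6 127.9] [556.6 172.6 127.9] [array([557. , 173.1]), array([145.5, 128.6]), np.float64(89.1)]
handle 81 [556.  123.6 169.2] [556.1 123.7 169.4] [array([556.8, 123.9]), array([14.4, 35.5]), np.float64(89.6)]
handlebrown 45 [556.2 123.7 170.8] [556.9 124.2 170.7] [array([556.1, 123.9]), array([11.6, 28.7]), np.float64(83.9)]
grip 52 [ 566.  -131.1   70.1] [ 565.6 -131.3   70.5] [array([ 566.6, -131.3]), array([16. , 25.4]), np.float64(4.5)]
gripb 40 [ 567.1 -130.1   70.6] [ 566.8 -131.    70.6] [array([ 567.9, -129.7]), array([21.8, 14. ]), np.float64(83.3)]
tray rim 196 [562.   -6.8  38.6] [562.   -7.8  38.3] [array([554.1,  -2.1]), array([137.9, 173.2]), np.float64(0.4)]
plate 2934 [553.4  48.5  20.6] [549.7  35.3  20.6] [array([571.7,  96.8]), array([371.3, 191.5]), np.float64(88.1)]
bench 1089 [ 4.38e+02 -9.20e+00 -4.00e-01] [437.8  -8.4  -0.5] [array([439.6, -11. ]), array([153.,  75.]), np.float64(89.1)]
grip2 79 [ 563.8 -135.3   62.1] [ 557. -147.   46.] [ 576. -122.   74.]
handle2 51 [553.1 120.4 167.9] [540. 111. 156.] [574. 130. 174.]
```

View pics/crop.png

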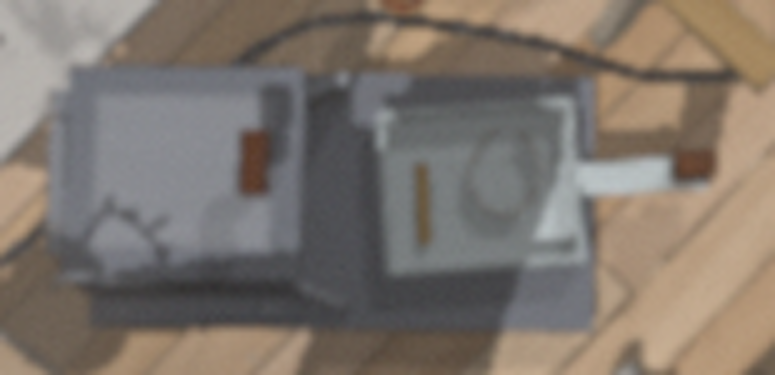

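View pics/crop2.png

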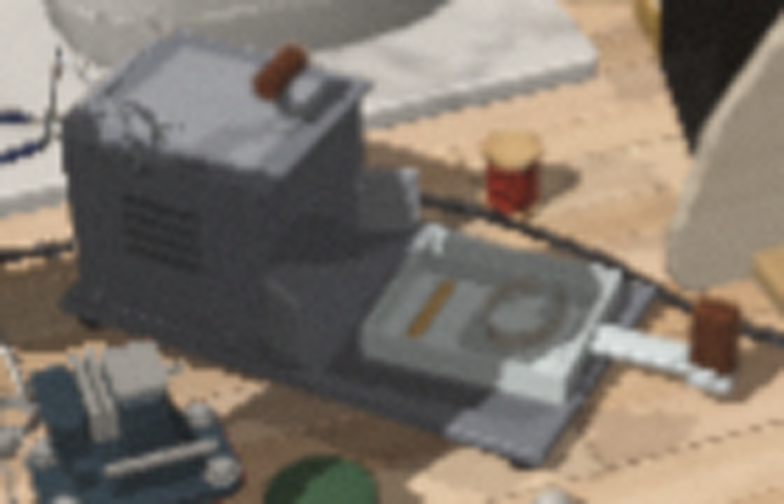

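The crops show the hood square-on to world y and the tray yawed a few degrees against it, with the tube and cuff inside. The grip is at crop (695,165) and the scale is on the low-x side at (130,230). Next I fit the edges for yaw.

```bash
cat >> h.py <<'E'
def edge(c,z,p0,p1,half=5,n=40,sign=0):
    "fit a line at height z to the strongest gradient across segment p0-p1 (pixels)"
    g=cv2.GaussianBlur(cv2.cvtColor(c["image"],cv2.COLOR_RGB2GRAY).astype(np.float32),(0,0),.8)
    p0,p1=np.array(p0,float),np.array(p1,float);t=(p1-p0)/np.linalg.norm(p1-p0);q=np.array([-t[1],t[0]])
    s=np.arange(-half,half+.1,.25);o=[]
    for a in np.linspace(0,1,n):
        b=p0+a*(p1-p0)+s[:,None]*q
        v=cv2.remap(g,b[:,0].astype(np.float32)[None],b[:,1].astype(np.float32)[None],1)[0]
        d=np.gradient(v);d=d*sign if sign else abs(d);o.append(b[d.argmax()])
    w=onz(c,o,z)[:,:2].astype(np.float32)
    vx,vy,x,y=cv2.fitLine(w,cv2.DIST_HUBER,0,.5,.01).ravel()
    r=np.abs((w-[x,y])@[-vy,vx])
    return np.degrees(np.arctan2(vy,vx))%180,(round(float(x),1),round(float(y),1)),round(float(np.median(r)),2)
E
python3 - <<'E'
from h import *
c=dict(np.load("top0.npz"))
P=lambda x,y:(155+x/5,150+y/5)
for n,z,a,b in [("lid top",128,(85,68),(295,68)),("lid right",128,(303,80),(303,240)),("lid left",128,(72,80),(60,270)),("plate low",20,(320,328),(580,328)),("plate front",20,(593,200),(593,320)),("plate high",20,(420,77),(580,77)),
  ("tray low",40,(400,275),(570,264)),("tray front",40,(377,125),(388,265)),("tray top",40,(395,108),(560,98)),("tray back",40,(574,105),(584,255)),("arm low",32,(595,193),(660,187)),("arm up",32,(590,163),(660,157))]:
    print(n,*edge(c,z,P(*a),P(*b),3))
E
```

```text
lid top 86.22697 (618.6, 167.2) 1.52
lid right 176.79315 (559.7, 100.8) 0.41
lid left 177.50061 (560.3, 238.6) 1.66
plate low 88.37557 (471.7, 10.0) 0.56
plate front 10.3251705 (517.5, -69.1) 1.72
plate high 87.22008 (632.6, -14.8) 0.77
tray low 91.81262 (509.8, -4.5) 0.64
tray front 5.6420007 (551.0, 58.5) 0.91
tray top 93.20017 (613.4, -3.3) 0.43
tray back 4.8419385 (569.6, -61.5) 1.64
arm low 96.193214 (555.9, -92.9) 0.74
arm up 95.7963 (575.3, -90.8) 0.6
```

```bash
python3 -m handwheel '[[[0,0,0],[0,0,-0.02],1],[[0,0,0],[0,0,-0.02],1]]'
```

```text
time: 0.3
tool_pos: [117.3, 512.7, 248.3]
tcp_rot: [3.138, 0.0, 2.917]
contact_force: [-0.2, 0.8, 1.0]
grip_width: 91.7
finger_force: 0.0
```

```bash
cat >> h.py <<'E'
def go(x,y,z,yaw,tilt=0):
    "turn (deg) and shift (m) in tool axes from the present pose to TCP x,y,z pointing down with yaw deg"
    o=get_obs();A=R.from_euler("xyz",o["tcp_rot"]);B=R.from_euler("xyz",[180,tilt,yaw],degrees=True)
    print("turn",(A.inv()*B).as_rotvec(degrees=True).round(2),"shift",(A.inv().apply(np.array([x,y,z])-o["tool_pos"])/1000).round(4),"t",round(o["time"],2))
E
python3 -c "
from h import *
go(350,180,260,130);go(566,-100,230,92.5)"
```

```text
turn [ 0.19 -0.04 37.12] shift [-0.301  -0.2724 -0.0125] t 0.3
turn [ 0.18 -0.1  74.62] shift [-0.5739 -0.4974  0.0169] t 0.3
```

```bash
python3 -m handwheel '[[[0,0,10],[-0.05,-0.04,0],1],[[0,0,20],[-0.09,-0.075,0],1],[[0,0,74.6],[-0.574,-0.497,0.01],1],[[0,0,74.6],[-0.574,-0.497,0.01],1],[[0,0,74.6],[-0.574,-0.497,0.01],1],[[0,0,74.6],[-0.574,-0.497,0.01],1],[[0,0,74.6],[-0.574,-0.497,0.01],1],[[0,0,74.6],[-0.574,-0.497,0.01],1],[[0,0,74.6],[-0.574,-0.497,0.01],1],[[0,0,74.6],[-0.574,-0.497,0.01],1],[[0,0,74.6],[-0.574,-0.497,0.01],1],[[0,0,74.6],[-0.574,-0.497,0.01],1]]'; python3 -c "
from h import *
go(566,-100,230,92.5)"
```

```text
time: 1.5
tool_pos: [472.6, 26.2, 238.4]
tcp_rot: [-3.141, -0.0, 1.614]
contact_force: [0.1, 0.4, 0.2]
grip_width: 91.8
finger_force: 0.0
turn [-0.01 -0.02 -0.01] shift [-0.1301  0.0878  0.0084] t 1.5
```

```bash
python3 -m handwheel '[[[0,0,0],[-0.04,0.027,0.003],1],[[0,0,0],[-0.08,0.054,0.006],1],[[0,0,0],[-0.115,0.077,0.008],1],[[0,0,0],[-0.13,0.088,0.008],1],[[0,0,0],[-0.13,0.088,0.008],1]]'; python3 - <<'E'
from h import *
c=capture("wrist");np.savez("wrist1.npz",**c);print(get_obs()["tool_pos"],np.linalg.inv(c["camera_from_world"]).round(2).tolist(),c["fx"])
cv2.imwrite("pics/w1.png",cv2.resize(c["image"][...,::-1],(768,576)))
E
```

```text
time: 2.0
tool_pos: [566.3, -100.0, 229.3]
tcp_rot: [-3.14, -0.0, 1.612]
contact_force: [0.3, 0.5, 0.1]
grip_width: 91.5
finger_force: 0.0
[565.43276758 -98.43989538 229.63290093] [[1.0, 0.04, 0.01, 563.69], [0.04, -0.96, -0.29, -20.22], [-0.0, 0.29, -0.96, 386.5], [0.0, 0.0, 0.0, 1.0]] 265.8048496321086
```

View pics/w1.png

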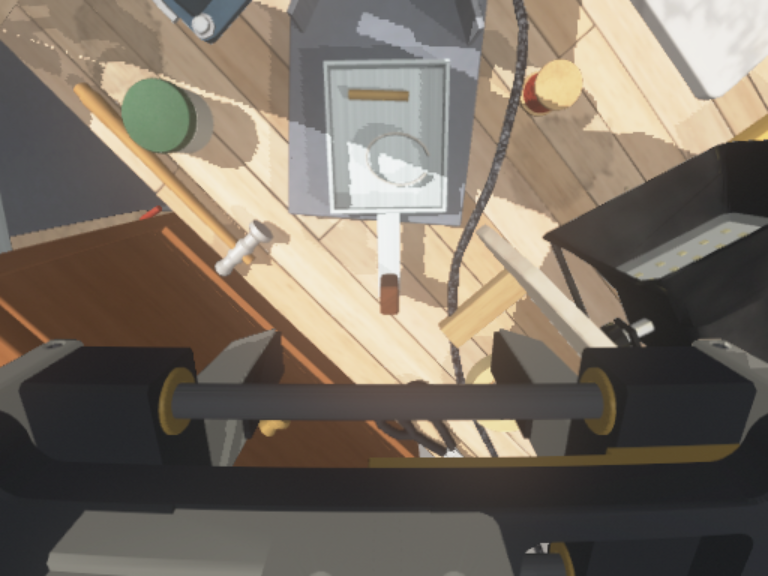

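The wrist view shows the tray rim from (325,62) to (449,210), the grip at (389,292) and the plate edges at x=289 and x=470, with the wings at the top. Next I fit precise edges here.

```bash
python3 - <<'E'
from h import *
c=dict(np.load("wrist1.npz"))
P=lambda x,y:(x/1.5,y/1.5)
for n,z,a,b in [("tray low",40,(325,68),(330,207)),("tray high",40,(449,66),(447,205)),("tray rear",40,(332,62),(443,60)),("tray near",40,(335,213),(443,211)),("plate low",20,(290,70),(290,205)),("plate high",20,(477,90),(463,205)),("plate near",20,(295,215),(325,217)),("arm low",32,(378,222),(379,270)),("arm high",32,(400,222),(400,270))]:
    print(n,*edge(c,z,P(*a),P(*b),4))
W=pts(c);I=c["image"].astype(int);b=(I[...,0]-I[...,2]>25)&(W[...,2]>66)&(W[...,2]<78);b[:, :240]=0;b[:,280:]=0;b[:170]=0;b[215:]=0
p=W[b];print(len(p),p.mean(0).round(1),[np.round(x,1) for x in cv2.minAreaRect(p[:,:2].astype(np.float32))])
E
```

```text
tray low 95.77295 (514.4, -2.0) 0.75
tray high 94.18892 (611.9, 1.1) 1.56
tray rear 1.7180555 (557.4, 59.5) 0.24
tray near 1.6878604 (559.4, -59.6) 0.9
plate low 88.74871 (475.6, 0.3) 0.14
plate high 86.95661 (635.0, -1.6) 0.67
plate near 173.88358 (496.1, -68.9) 0.54
arm low 93.0299 (557.5, -92.9) 0.33
arm high 93.42536 (578.5, -94.2) 0.41
248 [ 569.2 -128.6   70.5] [array([ 569.2, -129.3]), array([15.3, 25.8]), np.float64(2.8)]
```

```bash
python3 -c "
from h import *
go(568.5,-129.5,38,92.7)"
```

```text
turn [-0.11 -0.06 -0.28] shift [-0.0313  0.0021  0.1916] t 2.05
```

```bash
python3 -m handwheel '[[[0,0,0],[-0.02,0.001,0.03],1],[[0,0,0],[-0.031,0.002,0.07],0.7],[[0,0,0],[-0.031,0.002,0.11],0.5],[[0,0,0],[-0.031,0.002,0.15],0.5],[[0,0,0],[-0.031,0.002,0.175],0.5],[[0,0,0],[-0.031,0.002,0.19],0.5],[[0,0,0],[-0.031,0.002,0.191],0.5]]'; python3 -m handwheel '[[[0,0,0],[0,0,0],0.3],[[0,0,0],[0,0,0],0.22],[[0,0,0],[0,0,0],0.18],[[0,0,0],[0,0,0],0],[[0,0,0],[0,0,0],0],[[0,0,0],[0,0,0],0]]'
```

```text
time: 2.75
tool_pos: [566.9, -126.7, 38.0]
tcp_rot: [-3.137, -0.002, 1.616]
contact_force: [0.5, 0.3, -0.6]
grip_width: 48.9
finger_force: 0.0
time: 3.35
tool_pos: [569.1, -128.8, 40.8]
tcp_rot: [3.141, 0.0, 1.615]
contact_force: [-1.0, -0.5, 5.0]
grip_width: 15.6
finger_force: 29.9
```

```bash
python3 -m handwheel '[[[0,0,0.5],[0,-0.002,0],0],[[0,0,1.3],[0,-0.005,0],0],[[0,0,2.1],[0,-0.008,0],0],[[0,0,2.9],[0.001,-0.011,0],0],[[0,0,3.7],[0.001,-0.014,0],0],[[0,0,4.3],[0.001,-0.0165,0],0],[[0,0,4.6],[0.001,-0.018,0],0],[[0,0,4.6],[0.001,-0.018,0],0]]'; python3 - <<'E'
from h import *
c=capture("wrist");np.savez("wrist2.npz",**c);o=get_obs();print(o["tool_pos"],o["tcp_rot"])
cv2.imwrite("pics/w2.png",cv2.resize(c["image"][...,::-1],(768,576)))
E
```

```text
time: 4.15
tool_pos: [551.7, -128.7, 40.7]
tcp_rot: [3.139, 0.0, 1.533]
contact_force: [3.3, 0.3, 5.3]
grip_width: 15.8
finger_force: 30.0
[ 551.75081822 -128.72940213   40.75115016] [3.13912797e+00 2.35955895e-04 1.53287799e+00]
```

View pics/w2.png

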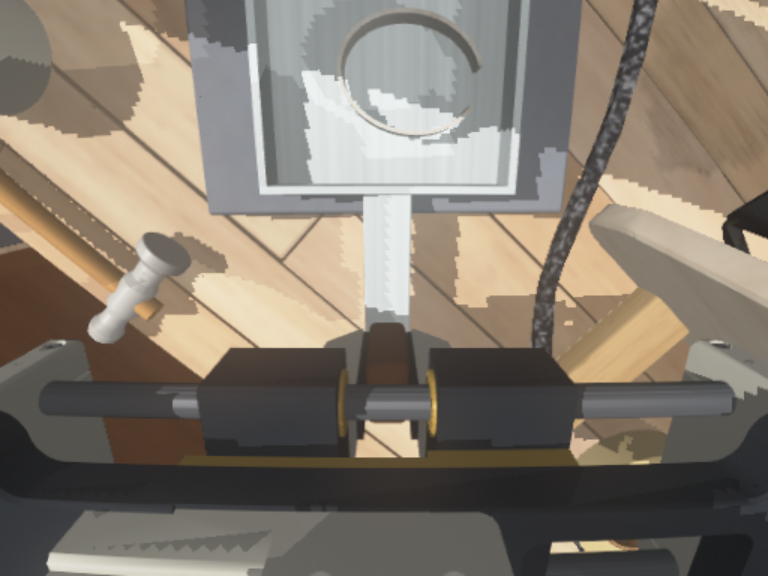

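The grip is held between the pads. The tray's near rim runs from (262,192) to (517,190), and the plate's near edge from (210,213) to (562,211). Next I compare the two.

```bash
python3 - <<'E'
from h import *
c=dict(np.load("wrist2.npz"))
P=lambda x,y:(x/1.5,y/1.5)
for n,z,a,b in [("tray low",40,(250,50),(259,185)),("tray high",40,(527,30),(519,185)),("tray near",40,(268,192),(510,191)),("plate low",20,(196,70),(208,205)),("plate high",20,(577,30),(563,200)),("plate near",20,(220,214),(350,214)),("plate near2",20,(420,212),(550,211)),("arm low",32,(364,205),(366,300)),("arm high",32,(410,205),(410,300))]:
    print(n,*edge(c,z,P(*a),P(*b),4))
E
```

```text
tray low 87.38486 (508.8, -30.9) 0.04
tray high 87.89307 (605.6, -31.8) 0.12
tray near 177.51726 (558.0, -59.7) 0.22
plate low 87.93925 (475.7, -33.8) 0.21
plate high 87.84566 (633.4, -26.6) 0.26
plate near 176.46474 (509.2, -69.3) 0.62
plate near2 176.0597 (599.0, -71.7) 0.63
arm low 88.09605 (543.6, -88.4) 0.15
arm high 88.72054 (564.0, -80.8) 0.71
```

```bash
python3 -m handwheel '[[[0,0,0],[0.002,-0.001,0],0],[[0,0,0],[0.006,-0.0018,0],0],[[0,0,0],[0.013,-0.0018,0],0],[[0,0,0],[0.022,-0.0018,0],0],[[0,0,0],[0.031,-0.0018,0],0],[[0,0,0],[0.04,-0.0018,0],0],[[0,0,0],[0.049,-0.0018,0],0],[[0,0,0],[0.056,-0.0018,0],0],[[0,0,0],[0.061,-0.0018,0],0],[[0,0,0],[0.064,-0.0018,0],0],[[0,0,0],[0.065,-0.0018,0],0]]'; python3 - <<'E'
from h import *
c=capture("wrist");np.savez("wrist3.npz",**c);o=get_obs();print(o["tool_pos"],o["tcp_rot"])
cv2.imwrite("pics/w3.png",cv2.resize(c["image"][...,::-1],(768,576)))
E
```

```text
time: 5.3
tool_pos: [551.7, -64.6, 40.9]
tcp_rot: [3.14, 0.002, 1.535]
contact_force: [-0.4, -6.4, 8.9]
grip_width: 15.8
finger_force: 30.0
[551.69138808 -64.46888184  40.91575559] [3.14046279e+00 1.85771519e-03 1.53447815e+00]
```

View pics/w3.png

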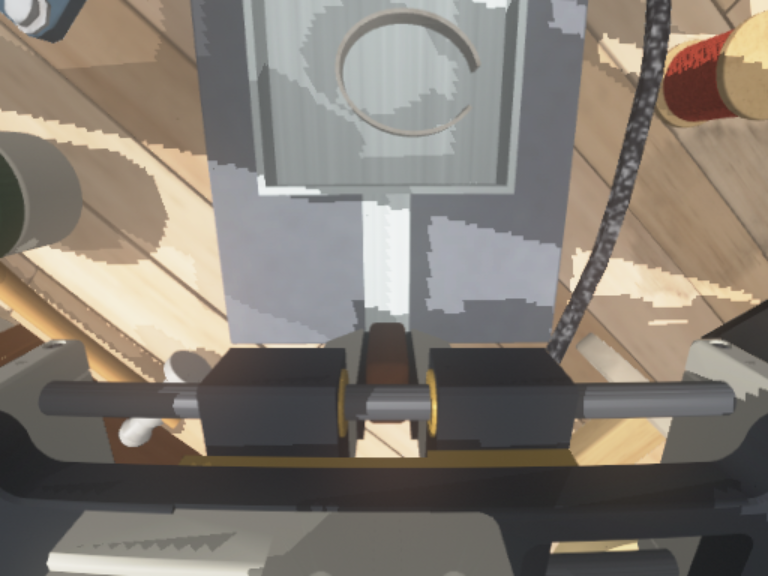

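The tray's front is in the mouth (tray edges at 258 and 517, plate edges at 213 and 568 in row 190) and lies central to about 1 mm. I continue sliding.

```bash
python3 -m handwheel '[[[0,0,0],[0.003,0.0005,0],0],[[0,0,0],[0.009,0.001,0],0],[[0,0,0],[0.018,0.001,0],0],[[0,0,0],[0.028,0.001,0],0],[[0,0,0],[0.038,0.001,0],0],[[0,0,0],[0.048,0.001,0],0],[[0,0,0],[0.058,0.001,0],0],[[0,0,0],[0.068,0.001,0],0],[[0,0,0],[0.077,0.001,0],0],[[0,0,0],[0.083,0.001,0],0],[[0,0,0],[0.087,0.001,0],0],[[0,0,0],[0.089,0.001,0],0]]'; python3 -m handwheel '[[[0,0,0],[0.001,0,0],0],[[0,0,0],[0.002,0,0],0],[[0,0,0],[0.003,0,0],0],[[0,0,0],[0.004,0,0],0]]'
```

```text
time: 6.55
tool_pos: [555.9, 24.3, 40.9]
tcp_rot: [3.141, 0.002, 1.535]
contact_force: [-0.3, -7.6, 10.2]
grip_width: 15.8
finger_force: 30.0
time: 6.95
tool_pos: [556.0, 27.9, 40.9]
tcp_rot: [3.141, 0.002, 1.534]
contact_force: [-0.0, -6.7, 9.7]
grip_width: 15.7
finger_force: 30.0
```

```bash
python3 -m handwheel '[[[0,0,0],[0.001,0,0],0],[[0,0,0],[0.002,0,0],0],[[0,0,0],[0.003,0,0],0],[[0,0,0],[0.004,0,0],0],[[0,0,0],[0.005,0,0],0],[[0,0,0],[0.006,0,0],0],[[0,0,0],[0.007,0,0],0]]'; python3 -m handwheel '[[[0,0,0],[0.001,0,0],0],[[0,0,0],[0.002,0,0],0]]';python3 -m handwheel '[[[0,0,0],[0.001,0,0],0],[[0,0,0],[0.002,0,0],0]]'
```

```text
time: 7.65
tool_pos: [556.3, 34.9, 40.9]
tcp_rot: [3.141, 0.002, 1.534]
contact_force: [0.0, -6.6, 9.8]
grip_width: 15.4
finger_force: 30.0
time: 7.85
tool_pos: [556.4, 36.9, 40.9]
tcp_rot: [3.141, 0.002, 1.534]
contact_force: [0.3, -7.0, 10.6]
grip_width: 15.8
finger_force: 30.0
time: 8.05
tool_pos: [556.4, 38.9, 40.9]
tcp_rot: [3.141, 0.002, 1.534]
contact_force: [0.5, -6.4, 9.9]
grip_width: 15.8
finger_force: 30.0
```

```bash
for i in 1 2; do :; done; python3 -m handwheel '[[[0,0,0],[0.001,0,0],0],[[0,0,0],[0.002,0,0],0]]';python3 -m handwheel '[[[0,0,0],[0.001,0,0],0],[[0,0,0],[0.0015,0,0],0]]'
```

```text
time: 8.25
tool_pos: [556.5, 40.9, 40.9]
tcp_rot: [3.141, 0.002, 1.534]
contact_force: [-0.6, -6.3, 9.0]
grip_width: 15.8
finger_force: 30.0
time: 8.45
tool_pos: [556.5, 41.2, 40.9]
tcp_rot: [3.141, 0.004, 1.535]
contact_force: [-0.8, -15.1, 10.1]
grip_width: 15.7
finger_force: 30.0
```

```bash
python3 -m handwheel '[[[0,0,0],[0.0005,0,0],0],[[0,0,0],[0.001,0,0],0],[[0,0,0],[0.001,0,0],0]]'; python3 - <<'E'
from h import *
c=capture("wrist");np.savez("wrist4.npz",**c);t=capture("top");np.savez("top4.npz",**t)
a=cv2.resize(c["image"][...,::-1],(512,384));b=cv2.resize(t["image"][145:230,155:270,::-1],(520,384),interpolation=cv2.INTER_CUBIC)
cv2.imwrite("pics/p4.png",cv2.resize(np.hstack([a,b]),(800,298)))
E
```

```text
time: 8.75
tool_pos: [556.6, 41.2, 40.9]
tcp_rot: [3.141, 0.005, 1.535]
contact_force: [-0.9, -17.9, 9.9]
grip_width: 15.5
finger_force: 30.0
```

View pics/p4.png

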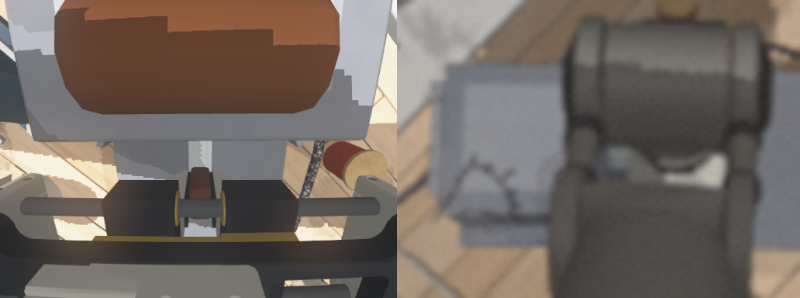

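The handle is right in front of the wrist camera and the tray is inside, with contact felt at y=41. I release and rise.

```bash
python3 -m handwheel '[[[0,0,0],[0,0,0],0.2],[[0,0,0],[0,0,0],0.3],[[0,0,0],[0,0,0],0.4],[[0,0,0],[0,0,0],0.5],[[0,0,0],[0,0,-0.01],0.5],[[0,0,0],[0,0,-0.04],0.6],[[0,0,0],[0,0,-0.08],0.6],[[0,0,0],[0,0,-0.13],0.7],[[0,0,0],[0,0,-0.18],0.7],[[0,0,0],[0,0,-0.23],0.7],[[0,0,0],[0,0,-0.25],0.7],[[0,0,0],[0,0,-0.25],0.7]]'; python3 - <<'E'
from h import *
c=capture("wrist");np.savez("wrist5.npz",**c);W=pts(c);I=c["image"].astype(int)
print(get_obs()["tool_pos"])
m=(I[...,0]-I[...,2]>25)&(W[...,2]>158)&(W[...,2]<180)
p=W[m];p=p[(abs(p[:,0]-558)<40)&(abs(p[:,1]-126)<40)];print(len(p),p.mean(0).round(1),[np.round(x,1) for x in cv2.minAreaRect(p[:,:2].astype(np.float32))])
go(p[:,0].mean(),126,144,88)
cv2.imwrite("pics/w5.png",cv2.resize(c["image"][...,::-1],(768,576)))
E
```

```text
time: 10.05
tool_pos: [557.7, 45.2, 294.8]
tcp_rot: [3.133, 0.0, 1.535]
contact_force: [-0.2, 0.2, 0.4]
grip_width: 64.4
finger_force: 0.0
[556.71516219  45.13039061 291.97486914]
551 [559.5 126.1 169.3] [array([559.2, 126.5]), array([16.1, 34.9]), np.float64(88.1)]
turn [ 0.2  -0.   -0.06] shift [ 0.0809 -0.0007  0.148 ] t 10.1
```

View pics/w5.png

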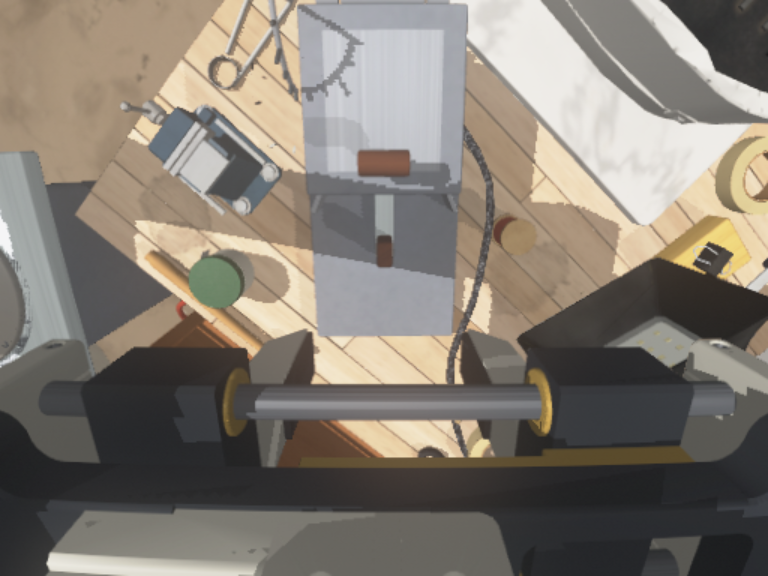

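The view shows the tray fully inside with the grip at (384,250) and the handle at (384,163), unobstructed. The grip-to-handle spacing matches home (86 mm). I move to the handle.

```bash
python3 -m handwheel '[[[0,0,0],[0.03,0,0],0.7],[[0,0,0],[0.065,0.001,0],0.7],[[0,0,0],[0.081,0.0015,0.03],0.7],[[0,0,0],[0.081,0.0015,0.07],0.7],[[0,0,0],[0.081,0.0015,0.11],0.7],[[0,0,0],[0.081,0.0015,0.135],0.7],[[0,0,0],[0.081,0.0015,0.146],0.7],[[0,0,0],[0.081,0.0015,0.146],0.7],[[0,0,0],[0.081,0.0015,0.146],0.7]]'; python3 -c "
from h import *
o=get_obs();print(o['tool_pos'],o['contact_force']);go(559.3,126.3,144,88)"
```

```text
time: 11.0
tool_pos: [561.4, 125.9, 144.8]
tcp_rot: [3.141, -0.0, 1.534]
contact_force: [0.1, -0.7, 0.5]
grip_width: 64.3
finger_force: 0.0
[561.3590821  125.86101574 144.82933556] [ 0.0525953  -0.70371727  0.49565773]
turn [ 0.05 -0.01 -0.08] shift [ 0.0004 -0.0021  0.0008] t 11.0
```

```bash
python3 -m handwheel '[[[0,0,0],[0.0005,-0.002,0.001],0.5],[[0,0,0],[0.0005,-0.002,0.001],0.4],[[0,0,0],[0.0005,-0.002,0.001],0.3],[[0,0,0],[0.0005,-0.002,0.001],0.2],[[0,0,0],[0.0005,-0.002,0.001],0.2],[[0,0,0],[0.0005,-0.002,0.001],0.2]]'; python3 -c "
from h import *
o=get_obs();print(o['tool_pos'],o['contact_force'],o['moment'])"
```

```text
time: 11.6
tool_pos: [559.2, 126.4, 143.6]
tcp_rot: [3.141, -0.0, 1.535]
contact_force: [-1.3, 0.4, 3.2]
grip_width: 36.0
finger_force: 30.0
[559.18383017 126.43028606 143.63998302] [-1.29637339  0.43525165  3.22030804] [-0.12362004  0.12824302  0.01616682]
```

```bash
python3 -m handwheel '[[[0,0,0],[0.0008,0,-0.002],0.2],[[0,0,0],[0.002,0,-0.005],0.2],[[0,0,0],[0.0038,0,-0.01],0.2],[[0,0,0],[0.006,0,-0.0148],0.2],[[0,0,0],[0.0085,0,-0.0196],0.2],[[0,0,0],[0.0112,0,-0.0242],0.2],[[0,0,0],[0.0141,0,-0.0287],0.2],[[0,0,0],[0.0171,0,-0.0331],0.2],[[0,0,0],[0.0203,0,-0.0373],0.2],[[0,0,0],[0.0203,0,-0.0373],0.2]]'; python3 -c "
from h import *
o=get_obs();print(o['tool_pos'],o['contact_force'],o['moment'])"
```

```text
time: 12.6
tool_pos: [559.8, 147.3, 181.0]
tcp_rot: [3.141, -0.0, 1.535]
contact_force: [3.1, 0.0, -3.6]
grip_width: 35.8
finger_force: 30.0
[559.77225214 147.2953358  181.02850867] [ 3.1126629   0.01862464 -3.62321473] [-0.33368807 -0.49055729 -0.02152128]
```

```bash
python3 -m handwheel '[[[0,0,0],[0.0034,0,-0.0041],0.2],[[0,0,0],[0.007,0,-0.008],0.2],[[0,0,0],[0.0108,0,-0.0118],0.2],[[0,0,0],[0.0147,0,-0.0155],0.2],[[0,0,0],[0.0188,0,-0.0189],0.2],[[0,0,0],[0.023,0,-0.0222],0.2],[[0,0,0],[0.0274,0,-0.0252],0.2],[[0,0,0],[0.0319,0,-0.0281],0.2],[[0,0,0],[0.0365,0,-0.0308],0.2],[[0,0,0],[0.0412,0,-0.0333],0.2],[[0,0,0],[0.0412,0,-0.0333],0.2],[[0,0,0],[0.0412,0,-0.0333],0.2]]'; python3 - <<'E'
from h import *
from scipy.optimize import brentq
o=get_obs();print(o['tool_pos'],o['contact_force'],o['moment'])
for n in("scene","wrist"):
    c=capture(n);np.savez(n+"6.npz",**c)
    if n=="scene":cv2.imwrite("pics/s6.png",cv2.resize(c["image"][120:250,150:320,::-1],(784,600),interpolation=cv2.INTER_CUBIC))
    # lid plane: points in hood frame above the closed lid
    W=pts(c).reshape(-1,3);W=W[np.isfinite(W[:,0])]
    a=np.radians(87.9);u=np.array([np.cos(a),np.sin(a)]);v=np.array([-u[1],u[0]])
    org=np.array([559.3,126.5])+48*u
    q=W[:,:2]-org;X=q@u;Y=q@v;Z=W[:,2]
    m=(abs(Y)<58)&(X>-30)&(X<60)&(abs((Z-124)-(68-X))<22)
    ang=np.degrees(np.arctan2(Z[m]-124,68-X[m]))
    print(n,m.sum(),np.degrees(np.arctan(-np.polyfit(X[m],Z[m],1)[0])) if m.sum()>10 else "")
E
```

```text
time: 13.8
tool_pos: [561.0, 188.0, 213.9]
tcp_rot: [-3.142, -0.0, 1.535]
contact_force: [3.3, -0.5, -1.3]
grip_width: 35.7
finger_force: 30.0
[561.04045094 187.98961876 213.94467572] [ 3.33559945 -0.48366125 -1.30763622] [-0.47756764 -0.24442495  0.04486449]
scene 125 52.16290576821729
wrist 13066 43.927147109722014
```

View pics/s6.png

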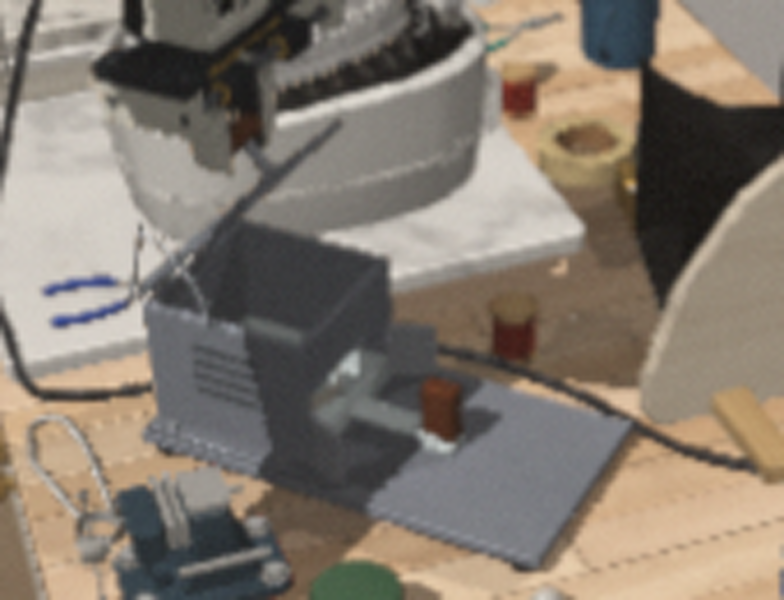

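The scene crop shows the lid open at about 45°, held by the handle at (245,130). The tray is inside with its grip at (440,410). I refine the angle with a robust fit to the lid's surface points.

```bash
python3 - <<'E'
from h import *
c=dict(np.load("wrist6.npz"));W=pts(c).reshape(-1,3);W=W[np.isfinite(W[:,0])]
a=np.radians(87.9);u=np.array([np.cos(a),np.sin(a)]);v=np.array([-u[1],u[0]])
q=W[:,:2]-(np.array([559.3,126.5])+48*u);X=q@u;Y=q@v;Z=W[:,2]
m=(abs(Y)<58)&(X>-30)&(X<64)&(abs((Z-124)-(68-X))<22)
for tol in(8,5,3,2,2,2):
    p=np.polyfit(X[m],Z[m],1);m=(abs(Y)<58)&(X>-30)&(X<64)&(abs(Z-np.polyval(p,X))<tol)
print(m.sum(),p,np.degrees(np.arctan(-p[0])),"perp offset from hinge",(np.polyval(p,68)-124)*np.cos(np.arctan(p[0])))
print(np.percentile(X[m],[2,50,98]),np.percentile(Y[m],[2,50,98]))
# by depth plane through hinge: surface 4 mm above the hinge plane
d=np.hypot(68-X[m],Z[m]-124);k=d>50
print(np.median(np.degrees(np.arctan2(Z[m]-124,68-X[m])-np.arcsin(4/d))[k]))
E
```

```text
13123 [ -0.96595237 194.88663545] 44.00781390860358 perp offset from hinge 3.7414224559164793
[-27.87230453  28.24567312  62.2172384 ] [-5.54860141e+01  6.95719286e-03  5.51423901e+01]
43.872076662804176
```

```bash
python3 - <<'E'
from h import *
a=np.radians(87.9);u=np.array([np.cos(a),np.sin(a)]);v=np.array([-u[1],u[0]])
for f in("wrist5.npz","top0.npz"):
    W=pts(dict(np.load(f))).reshape(-1,3);W=W[np.isfinite(W[:,0])]
    q=W[:,:2]-(np.array([559.3,126.5])+48*u);X=q@u;Y=q@v;Z=W[:,2]
    m=(abs(Y)<58)&(abs(X)<64)&(abs(Z-128)<6);p=np.polyfit(X[m],Z[m],1);print(f,m.sum(),np.degrees(np.arctan(-p[0])),np.polyval(p,0))
o=get_obs();print(o["time"],np.abs(o["dq"]).max(),o["tool_pos"])
E
```

```text
wrist5.npz 11851 0.09813744190991996 127.67790556650827
top0.npz 1668 0.0029266547488301423 128.08306884259258
13.9 0.002565460415879922 [561.03528196 187.85367652 213.84253641]
```

```bash
python3 -m handwheel '[[[0,0,0],[0.0006,0,-0.0003],0.2],[[0,0,0],[0.0012,0,-0.0006],0.2],[[0,0,0],[0.0012,0,-0.0006],0.2],[[0,0,0],[0.0012,0,-0.0006],0.2],[[0,0,0],[0.0012,0,-0.0006],0.2]]'; python3 - <<'E'
from h import *
a=np.radians(87.9);u=np.array([np.cos(a),np.sin(a)]);v=np.array([-u[1],u[0]])
W=pts(capture("wrist")).reshape(-1,3);W=W[np.isfinite(W[:,0])]
q=W[:,:2]-(np.array([559.3,126.5])+48*u);X=q@u;Y=q@v;Z=W[:,2];p=[-1,195.]
for t in(12,5,2,2,2):
    m=(abs(Y)<58)&(X>-30)&(X<64)&(abs(Z-np.polyval(p,X))<t);p=np.polyfit(X[m],Z[m],1)
o=get_obs();print(m.sum(),np.degrees(np.arctan(-p[0])),o["grip_width"],o["finger_force"],np.abs(o["dq"]).max(),o["contact_force"])
E
```

```text
time: 14.4
tool_pos: [561.1, 188.9, 214.4]
tcp_rot: [-3.141, 0.0, 1.534]
contact_force: [0.6, -3.9, -0.6]
grip_width: 35.4
finger_force: 30.0
13034 44.48363973031478 35.5895382297526 29.996218085289 0.001828487459957826 [ 0.55855455 -3.25550317  0.27832752]
```

The camera reads 44.5° and the arm's kinematics give 45.5°, so the lid is at about 45°. It is held and at rest, and I hand in.

```bash
python3 -c "
from plant import close_job
print(close_job())"
```

```text
the job is handed in; nothing more can be done
None
```

The tray is home against the back of the hood (felt as contact, with the lid still shut), and the arm is holding the lid at rest by its handle at about 45° (camera 44.5°, arm position 45.5°); I last saw the cuff and tube in the tray on the way in and did not check them, or the other things on the bench, after it was home, and I handed the job in at about 14.5 s.

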